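# Load a test tile on the spray wheel and index it to the gun

### The arm

A 6-joint arm with a two-finger parallel gripper is mounted at the origin on the work surface. World frame = base frame: x ahead of the robot, y to its left, z up, the work surface at z = 0. Lengths are in mm, angles in degrees, forces in N, time in s.
With the tool pointing down it reaches from about 400 to 825 mm from the base axis. Payload 7 kg.
Tool frame: the origin (TCP) lies between the finger pads; the fingertips stand 11 mm ahead of it and the grasp point (between the pads) lies 8 mm behind it; z points along the fingers, y is the line along which they close (so a half turn about z gives the same grasp; the last joint's range is limited). The gripper opens to 85 mm and grips with 20 to 120 N. Pads are 22 mm wide; open, the fingers measure 114 mm over their backs; the gripper's body (76 mm by 85 mm) begins 54 mm behind the grasp point. The pads swing forward as they close: fully open they stand 13 mm farther back than shut.
Start: joints at [88.929, 20.546, 0.682, 0, -70.136, -16.507], TCP at [203.865, 643.455, 209.102] pointing down, gripper open.
Joint ranges: [-176.03, 176.03], [-82.01, 121.73], [-58.28, 71.71], [-173.87, 95.51], [-174.79, -0.11], [-173.66, 173.66]. Speed limits (degrees/s): [136.94, 136.94, 172.46, 180, 180, 180].

### API

Orientations are given as a 3x3 rotation matrix whose columns are the frame's x, y, z axes.
In Python, from station import env, imaging, ticket, finder gives the robot as it stands. The module is installed in compiled form; this text tells all that it offers.
- The arm moves only by the tool send_rows, never from a script. Its argument "targets" is a list of rows, each a list of 7 numbers: the turn, a rotation vector about the world's x, y, z in rad, then the shift along the world's x, y, z in m, then the finger opening in m, from 0 to 0.0854. In form: [[rx, ry, rz, x, y, z, claw], ...]. A call has 1 to 10 rows; each row is the pose to reach, as a shift and turn from the pose commanded when the call began; what a row does not reach only later rows make up. A row lasts 1/8 s, in which the tool goes at most 62.5 mm and 10.7 degrees, less where a joint would pass 70% of its speed; a pose out of reach is approached as far as the arm can. A call with a gripper value outside its range is refused whole. The fingers move at their own pace and stop on an object; "newtons" is the grip in N (left out, the last holds). Time passes only in rows, so rows that repeat a pose let the fingers close. It gives the time, the measured TCP pose, the force, the opening and the grip force at its end, in the units of the state.
- env.get_state(): the state, without advancing time (a new reading comes with each control period).
- imaging.camera(name): name is "side" or "top" or "wrist"; returns the picture (420x560x3 uint8, blue, green, red); there is no depth.
- imaging.get_calibration(name): a dict with "fx", "fy", "cx", "cy" (pixels), "view" (4x4, takes a point from world to camera coordinates). Camera axes: x right, y up, looking along -z (the intrinsics and any distortion apply to the point x, -y, -z); pixel columns grow to the right and rows downward; lengths in mm; the calibration is good to about 2 mm. The wrist camera is an equidistant fisheye: a pixel r from the principal point sees the ray r / f radians off the axis. A picture is of the moment at which its call begins: read the wrist's pose just before it. get_calibration takes no time and is no camera call; for the wrist camera it gives the pose at the moment of the call.
- ticket.job_done(): hands the job in; it is judged then, once.
Trained networks look in the newest picture that a camera, given by its name, has taken for a name from the list of things; names that differ only in an ending like _2 or _b are one class to them, and where a whole thing is asked for, a point or a joint stands for the part that bears it (a point fixed in the world has none). Each returns a list of dicts, best first, with "score" (0 to 1); they miss things now and then, are a little off and sometimes report something else, mostly with a low value. They report only what shows in the picture. A call takes as long as a camera call.
- finder.spot_in(name, camera): "position" ([x, y, z] in mm, in the coordinates of the camera as it stood for that picture, good to about 4 mm: the middle of the surface that is visible of it).
- finder.spot_point(name, camera): "position" ([x, y, z] in mm, in the coordinates of the camera as it stood for that picture, good to about 4 mm: a listed point, or the origin of a listed thing).
The state is a dict: "time": time; "joint_positions": joint angles; "joint_velocities": joint speeds; "effort": joint torques, N m; "position": TCP position; "tool_rot": TCP orientation; "contact_force": force on the tool from outside, world axes, zero at the start; "wrist_torque": the same for the moment, N m; "grip_width": finger opening in mm; "gripper_force": force on a finger pad.
Only numpy, scipy, OpenCV 4.12 (cv2) and the standard library are available. Lean on these libraries where they do the work, as an engineer would, in place of code of your own. Each camera call takes 0.05 s, during which the arm holds its last target. There are 200 camera calls.

### The job

Take the plain unglazed cream tile out of the wooden board and stand it fully home in the empty holder of the spray wheel, the one at the orange loading pointer on the robot's side; keep off the wet blue tiles and leave the green tile and the glaze jar where they are. Then let go of the tile, take the black bar knob in the middle and turn the wheel clockwise (seen from above) by three clicks, so that the tile faces the spray gun, without running past the third stop or turning it back past the start. Finish with the knob still gripped at the third stop, so that the air blast cannot make the wheel creep: do not let go at the end.

Things in the scene. Friction and masses are not known exactly. Their poses are not given: they have to be found in the camera images.
- bare_tile_mid (a point): The tile to load: plain unglazed biscuit, matt cream all over, 9 mm thick (its own x axis), 44 mm wide (its own y axis) and 76 mm tall (its own z axis); it starts standing upright in one of the two outer grooves of the wooden board (14 mm deep). About 55 g. The point is its centre, half-way up (38 mm above its foot).
- green_tile_mid (a point): Bystander: a finished tile, olive green with a bare cream foot, 9 mm thick (its own x axis), 44 mm wide (its own y axis) and 76 mm tall (its own z axis); it starts standing upright in the other outer groove of the board, 110 mm from the cream one. The point is its centre, half-way up. It stays there.
- rack_mid (a point): Fixed wooden board, 170 mm long (x of this frame), 80 mm wide (y), 28 mm high, with three grooves across it, 55 mm apart along x, each 11 mm along x by 47 mm along y and 14 mm deep; tiles in it have the board's heading. The point is the centre of its top face.
- slot (a point): Floor centre of the slot in the empty folded-aluminium holder at the orange pointer, robot's side of the wheel. Slot 11.5 mm along x of this frame (the wheel's radius: the tile's faces look outward and inward) by 48 mm along y, 22 mm deep, lips flared to 20 x 56 mm over the top 6 mm; a tile at home has its centre 38 mm above. Six such holders, 60 degrees apart, 108 mm from the axis. Turns with the wheel.
- knob_grip (a point): Black bar knob fixed on the wheel's axis: 64 mm long (x of this frame, at first in line with the slot), 16 mm thick (y), 32 mm high, flat sides, on a 14 mm spindle. The point is on the axis, 18 mm above the bar's underside and 14 mm below its top: grip here across the 16 mm. It is 52 mm above the top of the disc, which is 272 mm across.
- wheel (a joint): Angle of wheel and knob, rad: 0 at the start (holder at the loading pointer), growing clockwise from above. A spring roller clicks into a stop every 20 degrees (0.349 rad); the third stop, 1.047, puts the loaded holder before the gun. About 0.3 N m is needed to leave a stop; past half-way it snaps on into the next.
- gun_nozzle (a point): Tip of the brass nozzle of the spray gun, fixed on the stand outside the disc, 182 mm from the wheel's axis and at the height of the tiles' middle; the gun, its post and its cup stand up to 192 mm above the bench.
- wet_tile_a_mid (a point): Bystander: freshly sprayed, still wet tile, blue with a bare cream foot, 9 mm thick (its own x axis), 44 mm wide (its own y axis) and 76 mm tall (its own z axis); it starts standing upright in the holder that faces the gun (60 degrees clockwise from the empty one to be loaded). It travels on with the wheel. Do not touch. The point is its centre.
- wet_tile_b_mid (a point): Bystander: the tile sprayed before it, also wet and blue, 9 mm thick (its own x axis), 44 mm wide (its own y axis) and 76 mm tall (its own z axis); it starts standing upright in the next holder clockwise. Do not touch. The point is its centre.
- glaze_jar_mid (a point): Bystander: closed glaze jar, blue with a white lid, 72 mm across, 85 mm tall, beyond the wooden board. The point is its centre, half-way up.
- bare_tile: The cream tile as a whole; origin at the middle of its foot.
- knob: The black bar knob as a whole; origin on the axis at the bar's underside.
- wet_tile_a: The wet tile at the gun as a whole; origin at the middle of its foot.
- wet_tile_b: The other wet tile as a whole; origin at the middle of its foot.

How it is judged (in metres and radians):
On the way, in this order (a step that is already met when the one before it is completed fails the run):
1. the cream tile stands home and let go in the empty holder, the wheel still at the loading stop (horizontal distance between bare_tile_mid and slot below 0.01 m and z of bare_tile_mid in the frame of slot between 0.034 and 0.041 m and angle between bare_tile_mid's own z axis and vertical below 0.17 rad and angle between the x axis of bare_tile_mid and the x axis of slot, either way round below 0.2 rad and contact force between the fingers and bare_tile below 0.1 N and value of joint wheel between -0.17 and 0.17 rad), for 0.2 s.
2. the wheel is being turned by its knob and passes the first stop (value of joint wheel between 0.25 and 0.8 rad and contact force between the fingers and knob above 2 N).
At the end, for the whole second after the job is handed in: Wheel at rest at the third stop (1.047 rad within 0.07), fingers gripping the knob (over 3 N); cream tile upright (within 0.17 rad) and fully home in its holder (10 mm of its centre, under 3 mm high), untouched by the fingers; both wet tiles still in their holders (value of joint wheel between 0.977 and 1.117 rad and velocity of joint wheel between -0.05 and 0.05 rad/s and contact force between the fingers and knob above 3 N and horizontal distance between bare_tile_mid and slot below 0.01 m and z of bare_tile_mid in the frame of slot between 0.034 and 0.041 m and angle between each of bare_tile_mid, wet_tile_a_mid, wet_tile_b_mid's own z axis and vertical below 0.17 rad and angle between the x axis of bare_tile_mid and the x axis of slot, either way round below 0.2 rad and contact force between the fingers and bare_tile below 0.1 N and z of wet_tile_a_mid in the frame of slot between 0.034 and 0.041 m and horizontal distance between wet_tile_a_mid and slot between 0.096 and 0.12 m and z of wet_tile_b_mid in the frame of slot between 0.034 and 0.041 m and horizontal distance between wet_tile_b_mid and slot between 0.175 and 0.199 m); the arm keeps its last pose, push and grip.
It fails at once if the wheel was run past the third stop towards the fourth (value of joint wheel above 1.222 rad).
It fails at once if the wheel was turned backwards out of the loading stop (value of joint wheel below -0.175 rad).
It fails at once if a wet tile was touched (contact force between any of the fingers, the arm, bare_tile and wet_tile_a above 0.5 N or contact force between any of the fingers, the arm, bare_tile and wet_tile_b above 0.5 N).
It fails at once if the green tile was moved or knocked over (distance of green_tile_mid from where it was at the start of the episode above 0.02 m or angle between green_tile_mid's own z axis and vertical above 0.3 rad).
It fails at once if the glaze jar was pushed or tipped (distance of glaze_jar_mid from where it was at the start of the episode above 0.02 m or angle between glaze_jar_mid's own z axis and vertical above 0.3 rad).
It also fails if it takes over 54 s, if anything falls off the work surface, if the arm or the gripper's body presses on something with over 40 N, if the wrist force passes 120 N, or if a joint passes its speed limit or range.

## Working session

There is one attempt and no reset: what is moved stays moved. The work goes in short steps, Python scripts to look and compute and a tool call to move; the robot and the scene stay as the last step left them, time stands still between calls to the robot, and variables do not carry over. Pictures are saved under pics/ and viewed, at most 12 in all, crops included, and the job is handed in when it is done.

Besides the shell and the picture viewer there is one more tool, called after "Request:" by a JSON object that holds its "name" and its "arguments", one argument or row to a line. send_rows: Moves the arm, as the interface text tells. Its arguments: {"type":"object","properties":{"targets":{"type":"array"},"newtons":{"type":"number"}},"required":["targets"]}

```bash
mkdir -p pics
cat > h.py <<'E'
import numpy as np, cv2
from station import env, imaging, ticket, finder
def w(cal,p):
    return (np.linalg.inv(np.array(cal["view"]))@np.r_[p,1])[:3]
def snap(cam,fn=None):
    cal=imaging.get_calibration(cam); im=imaging.camera(cam)
    if fn: cv2.imwrite("pics/"+fn,im)
    return cal,im
def pts(cam,cal,names,n=2):
    for k in names:
        for d in finder.spot_point(k,cam)[:n]:
            print(cam,k,round(d["score"],2),w(cal,d["position"]).round(1))
def proj(cal,P):
    c=(np.array(cal["view"])@np.r_[P,1])[:3]; x,y,z=c[0],-c[1],-c[2]
    return np.array([cal["fx"]*x/z+cal["cx"],cal["fy"]*y/z+cal["cy"]])
def unproj(cal,uv,z):
    V=np.linalg.inv(np.array(cal["view"])); d=V[:3,:3]@np.array([(uv[0]-cal["cx"])/cal["fx"],-(uv[1]-cal["cy"])/cal["fy"],-1]); o=V[:3,3]
    return o+d*(z-o[2])/d[2]
E
python3 - <<'E'
from h import *
N=["bare_tile_mid","green_tile_mid","rack_mid","slot","knob_grip","gun_nozzle","wet_tile_a_mid","glaze_jar_mid"]
for c in("top","side"):
    cal,im=snap(c,c+"0.png"); pts(c,cal,N)
    print({k:np.round(v,2).tolist() for k,v in cal.items()})
s=env.get_state();print(s["time"],s["tool_rot"],s["grip_width"])
E
```

```text
top bare_tile_mid 0.68 [ 509.3 -235.8   47.2]
top bare_tile_mid 0.33 [503.2  60.2  70. ]
top green_tile_mid 0.51 [ 402.2 -194.8   50.6]
top rack_mid 0.55 [ 454.  -212.9   24.8]
top slot 0.78 [500.9  61.3  69.6]
top knob_grip 0.94 [606.3  52.2 117.4]
top gun_nozzle 0.96 [528.8 216.5 103.6]
top wet_tile_a_mid 0.65 [562.9 149.9 108.2]
top wet_tile_a_mid 0.48 [ 454.9 -214.3   25.1]
top glaze_jar_mid 0.61 [ 731.4 -279.    39.8]
{'fx': 494.59, 'fy': 494.59, 'cx': 282.65, 'cy': 211.77, 'view': [[0.0, -1.0, -0.01, -14.59], [0.98, 0.0, 0.18, -580.61], [-0.18, -0.01, 0.98, -1006.58], [0.0, 0.0, 0.0, 1.0]]}
side bare_tile_mid 0.95 [ 504.9 -236.1   51.6]
side green_tile_mid 0.73 [ 404.5 -194.5   56.8]
side rack_mid 0.57 [ 457.6 -214.3   33.2]
side slot 0.94 [505.4  60.5  69.2]
side knob_grip 0.55 [608.   57.4 117.4]
side gun_nozzle 0.56 [528.9 215.1 106.7]
side wet_tile_a_mid 0.65 [556.1 150.2 106. ]
side glaze_jar_mid 0.58 [604.8  57.9  98.7]
side glaze_jar_mid 0.56 [ 736.6 -277.5   43.5]
{'fx': 404.19, 'fy': 404.19, 'cx': 284.69, 'cy': 209.24, 'view': [[0.77, -0.63, -0.02, -453.85], [0.42, 0.49, 0.77, -318.52], [-0.48, -0.6, 0.64, -647.6], [0.0, 0.0, 0.0, 1.0]]}
0.9 [[ 9.53298088e-01 -3.02031048e-01 -2.70551269e-05]
 [-3.02031050e-01 -9.53298086e-01 -6.53529389e-05]
 [-6.05298405e-06  7.04723200e-05 -9.99999997e-01]] 85.38593811116621
```

View pics/top0.png

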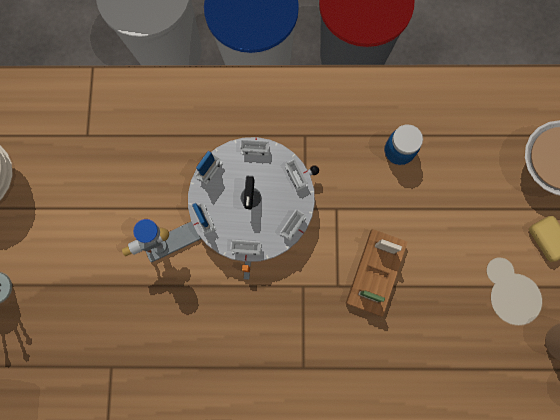

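View pics/side0.png

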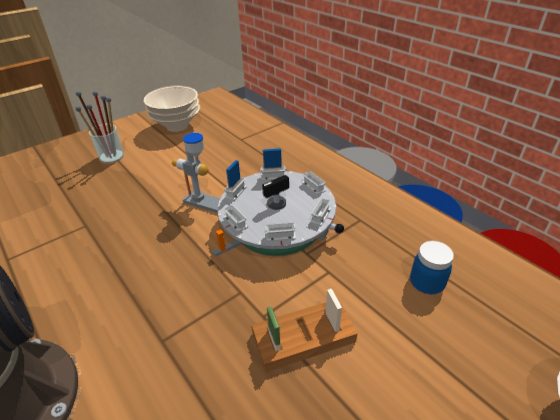

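The top picture shows the cream tile at about (390,246), the green tile at (371,296), the empty holder at (245,246) by the orange pointer (245,267), the knob at (249,193), and the gun at left (150,235). The side picture agrees: cream tile at (333,310), and wet tiles on the gun side and far side.

Now I'll move to above the cream tile, passing high and on the robot's side of the gun.

Request:
{"name": "send_rows", "arguments": {
  "targets": [
    [0, 0, -0.18, 0.028, -0.05, 0.015, 0.0854],
    [0, 0, -0.36, 0.056, -0.1, 0.03, 0.0854],
    [0, 0, -0.54, 0.085, -0.15, 0.045, 0.0854],
    [0, 0, -0.72, 0.113, -0.205, 0.06, 0.0854],
    [0, 0, -0.9, 0.141, -0.26, 0.075, 0.0854],
    [0, 0, -1.08, 0.169, -0.315, 0.09, 0.0854],
    [0, 0, -1.26, 0.198, -0.37, 0.09, 0.0854],
    [0, 0, -1.44, 0.226, -0.425, 0.09, 0.0854],
    [0, 0, -1.6, 0.236, -0.485, 0.08, 0.0854],
    [0, 0, -1.642, 0.246, -0.545, 0.07, 0.06]
  ]
}}

```text
time: 2.15
position: [450.0, 96.6, 279.2]
tool_rot: [[-0.372, -0.928, 0.001], [-0.928, 0.372, 0.001], [-0.001, -0.001, -1.0]]
contact_force: [1.6, -0.1, 0.6]
grip_width: 69.3
gripper_force: 0.0
```

Request:
{"name": "send_rows", "arguments": {
  "targets": [
    [0, 0, 0, 0.01, -0.055, -0.01, 0.06],
    [0, 0, 0, 0.02, -0.11, -0.02, 0.06],
    [0, 0, 0, 0.03, -0.165, -0.03, 0.06],
    [0, 0, 0, 0.04, -0.22, -0.04, 0.06],
    [0, 0, 0, 0.049, -0.275, -0.055, 0.06],
    [0, 0, 0, 0.057, -0.33, -0.07, 0.06],
    [0, 0, 0, 0.057, -0.334, -0.079, 0.06],
    [0, 0, 0, 0.057, -0.334, -0.079, 0.06]
  ]
}}

```text
time: 3.15
position: [506.1, -235.8, 199.2]
tool_rot: [[-0.37, -0.929, -0.002], [-0.929, 0.37, 0.0], [0.0, 0.002, -1.0]]
contact_force: [0.7, 0.8, 0.7]
grip_width: 60.1
gripper_force: 0.0
```

Run:
```python
from h import *
cal,im=snap("wrist","w1.png"); pts("wrist",cal,["bare_tile_mid","green_tile_mid","rack_mid","bare_tile"])
for i in range(2):
    cal,im=snap("wrist"); pts("wrist",cal,["bare_tile_mid","rack_mid"],1)
s=env.get_state();print(s["time"],s["position"],s["tool_rot"],s["joint_positions"],s["grip_width"],cal)
```

```text
wrist green_tile_mid 0.96 [ 402.9 -193.2   54.9]
wrist bare_tile 0.88 [ 502.8 -232.5   15.5]
wrist bare_tile 0.47 [ 454.7 -216.3   27.1]
wrist rack_mid 0.88 [ 456.4 -215.5   26.7]
wrist rack_mid 0.93 [ 452.6 -214.9   23. ]
3.7 [ 506.96595673 -235.18863837  200.33920405] [[-3.68562036e-01 -9.29603073e-01  3.91097142e-04]
 [-9.29603145e-01  3.68562061e-01 -9.89425172e-06]
 [-1.34945842e-04 -3.67211778e-04 -9.99999923e-01]] [-4.81649017e+00  9.99131222e+00 -1.49414467e+01 -1.45217837e-03
 -6.50448644e+01 -1.68098607e+01] 59.60455915188389 {'fx': 325.19226210127806, 'fy': 325.19226210127806, 'cx': 277.8487010238062, 'cy': 209.6688912171759, 'view': array([[-9.29772991e-01,  3.68133325e-01, -1.99189487e-04,
         5.57248222e+02],
       [-3.52195038e-01, -8.89675810e-01, -2.90578059e-01,
         5.57140388e+00],
       [-1.07148681e-01, -2.70101478e-01,  9.56851270e-01,
        -3.80396403e+02],
       [ 0.00000000e+00,  0.00000000e+00,  0.00000000e+00,
         1.00000000e+00]])}
```

View pics/w1.png

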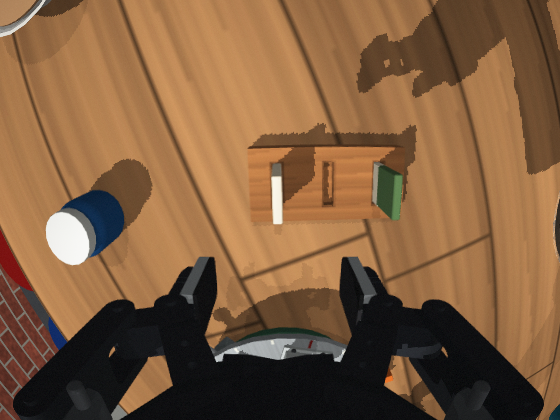

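The wrist picture shows the cream tile's top edge at about (277,165–223), and the green tile at (388,190). I'll fit the tile silhouette to refine its position.

```bash
cat >> h.py <<'E'
def fproj(cal,P):
    P=np.atleast_2d(P); c=(np.c_[P,np.ones(len(P))]@np.array(cal["view"]).T)[:,:3]
    x,y,z=c[:,0],-c[:,1],-c[:,2]; r=np.hypot(x,y); t=np.arctan2(r,z)
    return np.c_[cal["fx"]*t*x/r+cal["cx"],cal["fy"]*t*y/r+cal["cy"]]
def box(x,y,z0,z1,a,lx,ly):
    c,s=np.cos(a),np.sin(a)
    return np.array([[x+c*i*lx/2-s*j*ly/2,y+s*i*lx/2+c*j*ly/2,z] for i in(-1,1) for j in(-1,1) for z in(z0,z1)])
def sil(cal,B,shape=(420,560)):
    m=np.zeros(shape,np.uint8); cv2.fillConvexPoly(m,cv2.convexHull((fproj(cal,B)*16).round().astype(np.int32)),1,cv2.LINE_8,4); return m
E
python3 - <<'E'
from h import *
from scipy.optimize import minimize
cal,im=snap("wrist")
hsv=cv2.cvtColor(im,cv2.COLOR_BGR2HSV)
m=((hsv[...,1]<75)&(hsv[...,2]>130)).astype(np.uint8); m[:140]=0;m[240:]=0;m[:,:260]=0;m[:,300:]=0
ys,xs=np.nonzero(m);print(m.sum(),xs.min(),xs.max(),ys.min(),ys.max())
def f(p):
    s=sil(cal,box(p[0],p[1],28,90,np.radians(p[2]),9,44)); return 1-(s&m).sum()/max(1,(s|m).sum())
r=min((minimize(f,[x,y,a],method="Nelder-Mead",options=dict(initial_simplex=[[x,y,a],[x+5,y,a],[x,y+5,a],[x,y,a+3]])) for x in(503,508) for y in(-237,-232) for a in (-21.6,)),key=lambda r:r.fun)
print(r.x,r.fun)
# rack edges
b=box(454.5,-214,28,28,np.radians(-21.6),170,80); print(fproj(cal,b).round(0)[::2])
E
```

```text
486 272 283 174 222
[ 506.34899843 -234.22331462  -20.9942632 ] 0.2613981762917933
[[407. 150.]
 [400. 219.]
 [250. 147.]
 [251. 220.]]
```

Request:
{"name": "send_rows", "arguments": {
  "targets": [
    [0, 0, 0, -0.0005, 0.001, -0.04, 0.045],
    [0, 0, 0, -0.0005, 0.001, -0.08, 0.045],
    [0, 0, 0, -0.0005, 0.001, -0.11, 0.045],
    [0, 0, 0, -0.0005, 0.001, -0.13, 0.045],
    [0, 0, 0, -0.0005, 0.001, -0.139, 0.04],
    [0, 0, 0, -0.0005, 0.001, -0.139, 0.0],
    [0, 0, 0, -0.0005, 0.001, -0.139, 0.0],
    [0, 0, 0, -0.0005, 0.001, -0.139, 0.0],
    [0, 0, 0, -0.0005, 0.001, -0.139, 0.0],
    [0, 0, 0, -0.0005, 0.001, -0.139, 0.0]
  ],
  "newtons": 30
}}

```text
time: 5.0
position: [507.1, -234.7, 62.0]
tool_rot: [[-0.369, -0.93, 0.002], [-0.93, 0.369, -0.0], [-0.0, -0.002, -1.0]]
contact_force: [0.3, 0.7, 5.3]
grip_width: 7.7
gripper_force: 33.0
```

Request:
{"name": "send_rows", "arguments": {
  "targets": [
    [0, 0, 0, 0, 0, 0, 0.0],
    [0, 0, 0, 0, 0, 0.01, 0.0],
    [0, 0, 0, 0, 0, 0.025, 0.0],
    [0, 0, 0, 0, 0, 0.05, 0.0],
    [0, 0, 0, 0, 0, 0.09, 0.0],
    [0, 0, 0, 0, 0, 0.13, 0.0],
    [0, 0, 0, 0, 0, 0.13, 0.0]
  ]
}}

```text
time: 5.88
position: [508.2, -235.0, 195.6]
tool_rot: [[-0.369, -0.93, 0.007], [-0.93, 0.369, -0.001], [-0.001, -0.007, -1.0]]
contact_force: [0.2, -0.7, -2.2]
grip_width: 7.9
gripper_force: 32.4
```

Request:
{"name": "send_rows", "arguments": {
  "targets": [
    [0, 0, 0.05, 0, 0.04, 0.014, 0.0],
    [0, 0, 0.11, 0, 0.09, 0.014, 0.0],
    [0, 0, 0.17, 0, 0.14, 0.014, 0.0],
    [0, 0, 0.23, 0, 0.19, 0.014, 0.0],
    [0, 0, 0.29, -0.002, 0.23, 0.014, 0.0],
    [0, 0, 0.319, -0.003, 0.254, 0.014, 0.0],
    [0, 0, 0.319, -0.003, 0.254, 0.014, 0.0],
    [0, 0, 0.319, -0.003, 0.254, 0.014, 0.0]
  ]
}}

```text
time: 6.88
position: [503.0, 19.2, 204.9]
tool_rot: [[-0.059, -0.998, -0.001], [-0.998, 0.059, -0.0], [0.0, 0.001, -1.0]]
contact_force: [-0.5, 0.1, -0.4]
grip_width: 7.6
gripper_force: 32.4
```

Run:
```python
from h import *
for i in range(4):
    cal,im=snap("wrist","w2.png" if i==0 else None); pts("wrist",cal,["slot","knob_grip","bare_tile_mid"],2)
for c in ("top","side"):
    cal,im=snap(c,c+"1.png"); pts(c,cal,["slot","bare_tile_mid","knob_grip","wheel"],2)
s=env.get_state();print(s["time"],s["position"],s["tool_rot"])
```

```text
wrist slot 0.94 [502.5  65.3  68.5]
wrist knob_grip 0.66 [611.8  56.  112.3]
wrist bare_tile_mid 0.38 [669.8 144.5  70.2]
wrist slot 0.64 [502.4  62.9  70.6]
wrist knob_grip 0.95 [614.8  54.2 113.5]
wrist slot 0.95 [502.9  64.7  67.6]
wrist knob_grip 0.64 [613.7  57.4 113.6]
wrist knob_grip 0.85 [612.   55.7 111.4]Traceback (most recent call last):
  File "<stdin>", line 5, in <module>
  File "h.py", line 11, in pts
    for d in finder.spot_point(k,cam)[:n]:
             ~~~~~~~~~~~~~~~~~^^^^^^^
ValueError: it knows: bare_tile, bare_tile_mid, glaze_jar_mid, green_tile_mid, gun_nozzle, knob, knob_grip, rack_mid, slot, wet_tile, wet_tile_a_mid, wet_tile_b_mid
```

View pics/w2.png

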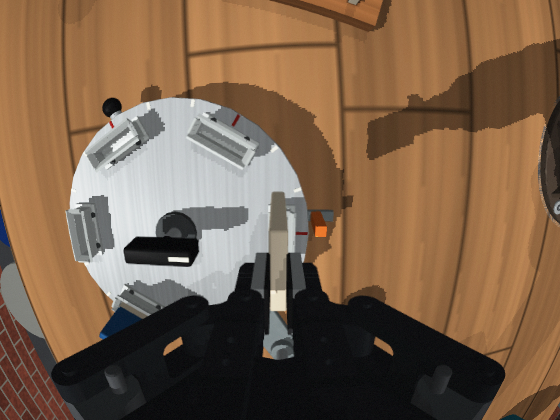

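The wrist picture shows the held tile at (278,190–310) just short of the slot, the knob bar at (125–197,250), the pointer at (320,225) and the disc rim from (70,225) to (307,200). Next I'll fit the disc rim and the knob direction.

Run:
```python
from h import *
from scipy.optimize import least_squares
cal=imaging.get_calibration("wrist"); im=cv2.imread("pics/w2.png"); ct=imaging.get_calibration("top"); it=cv2.imread("pics/top0.png")
tp=lambda c,P:np.array([proj(c,p) for p in P])
def rim(im,box):
    h=cv2.cvtColor(im,cv2.COLOR_BGR2HSV); m=((h[...,1]<45)&(h[...,2]>110)).astype(np.uint8)
    x0,x1,y0,y1=box; k=np.zeros_like(m);k[y0:y1,x0:x1]=m[y0:y1,x0:x1]
    n,l,s,_=cv2.connectedComponentsWithStats(k); k=(l==1+s[1:,4].argmax()).astype(np.uint8)
    return cv2.findContours(k,0,1)[0]
for nm,c,P,I,b in(("w",cal,fproj,im,(60,312,90,260)),("t",ct,tp,it,(180,325,130,268))):
    cn=max(rim(I,b),key=len)[:,0]; hull=cv2.convexHull(cn)[:,0].astype(float)
    a=np.linspace(0,2*np.pi,720)
    def cost(p):
        q=P(c,np.c_[p[0]+136*np.cos(a),p[1]+136*np.sin(a),np.full(720,65.)])
        d=np.linalg.norm(hull[:,None]-q[None],axis=2); return d.min(1)
    r=least_squares(cost,[608,58],loss="soft_l1",diff_step=1e-3); print(nm,r.x.round(1),np.median(r.fun),len(hull))
# knob black bar in both images
from scipy.optimize import minimize
for nm,c,P,I,b in(("w",cal,fproj,im,(110,210,228,275)),("t",ct,tp,it,(235,262,170,215))):
    x0,x1,y0,y1=b; m=np.zeros((420,560),np.uint8); m[y0:y1,x0:x1]=(I[y0:y1,x0:x1].max(2)<60) if nm=="w" else (I[y0:y1,x0:x1].max(2)<60)
    n,l,s,_=cv2.connectedComponentsWithStats(m); m=(l==1+s[1:,4].argmax()).astype(np.uint8)
    def f(p):
        B=box(p[0],p[1],99,131,np.radians(p[2]),64,16); k=np.zeros_like(m)
        cv2.fillConvexPoly(k,cv2.convexHull((P(c,B)*16).round().astype(np.int32)),1,cv2.LINE_8,4); return 1-(k&m).sum()/(k|m).sum()
    r=min((minimize(f,[x,y,t],method="Nelder-Mead",options=dict(initial_simplex=[[x,y,t],[x+8,y,t],[x,y+8,t],[x,y,t+8]])) for x in(603,611) for y in(53,60) for t in(-6,2)),key=lambda r:r.fun); print(nm,"knob",r.x.round(1),round(r.fun,2),m.sum())
for P in ([502.5,62,69],[502.5,62,91]): print(fproj(cal,P), proj(ct,P))
```

```text
w [611.4  55.7] 1.0889483738857446 38
t [608.8  55.8] 0.35672906500176654 33
w knob [610.1  54.7   2.4] 0.22 1936
t knob [6.113e+02 5.420e+01 3.000e-01] 0.37 348
[[280.51629167 233.09541688]] [246.31880208 247.20144598]
[[280.71271605 241.58775584]] [245.39915258 245.98180433]
```

Run:
```python
import cv2
im=cv2.imread("pics/top0.png")[130:280,180:330]
cv2.imwrite("pics/c1.png",cv2.resize(im,(600,600),interpolation=cv2.INTER_CUBIC))
```

```text
(no output)
```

View pics/c1.png

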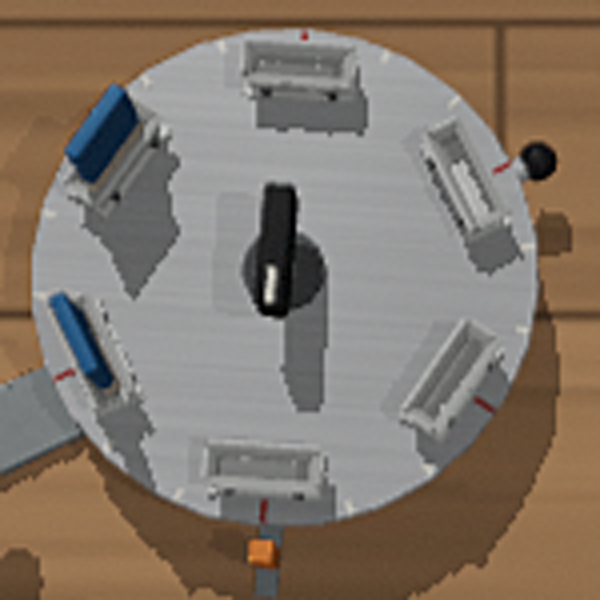

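The crop shows six red rim marks. The front one, at (263,510) in the crop, belongs to the empty holder at (263,465), and the back one at (304,36). Two opposite marks give the radial heading.

Run:
```python
from h import *
ct=imaging.get_calibration("top"); cw=imaging.get_calibration("wrist")
u=lambda x,y,z:unproj(ct,(180+x/4-.4,130+y/4-.4),z)
M=[u(263,510,65),u(65,376,65),u(304,36,65),u(485,405,65),u(502,168,65)]
for m in M: print(m.round(1))
d=M[0]-M[2]; print("heading",np.degrees(np.arctan2(d[1],d[0])), "ctr",(M[0]+M[2])/2)
d=M[1]-M[4]; print("heading",np.degrees(np.arctan2(d[1],d[0])))
# slot mouth corners at z=91
q=[u(205,440,91),u(325,440,91),u(325,485,91),u(205,490,91)]; print(np.mean(q,0).round(1)); [print(a.round(1)) for a in q]
```

```text
[482.2  64.   65. ]
[552.9 170.1  65. ]
[740.9  46.1  65. ]
[537.7 -51.9  65. ]
[666.5 -61.5  65. ]
heading 176.03527677125462 ctr [611.56181484  55.05823816  65.        ]
heading 116.12954613484538
[503.4  61.1  91. ]
[515.6  92.1  91. ]
[515.7  30.6  91. ]
[492.6  30.3  91. ]
[489.9  91.5  91. ]
```

Request:
{"name": "send_rows", "arguments": {
  "targets": [
    [0, 0, -0.01, -0.0006, 0.025, 0, 0.0],
    [0, 0, -0.01, -0.0006, 0.043, -0.01, 0.0],
    [0, 0, -0.01, -0.0006, 0.043, -0.03, 0.0],
    [0, 0, -0.01, -0.0006, 0.043, -0.048, 0.0],
    [0, 0, -0.01, -0.0006, 0.043, -0.06, 0.0],
    [0, 0, -0.01, -0.0006, 0.043, -0.06, 0.0],
    [0, 0, -0.01, -0.0006, 0.043, -0.06, 0.0]
  ]
}}

```text
time: 8.75
position: [503.2, 62.6, 145.6]
tool_rot: [[-0.069, -0.998, 0.001], [-0.998, 0.069, 0.0], [-0.0, -0.001, -1.0]]
contact_force: [0.2, -0.6, -0.7]
grip_width: 7.6
gripper_force: 32.3
```

Run:
```python
from h import *
for c in ("side","wrist"):
  for i in range(2):
    cal,im=snap(c,c+"2.png"); pts(c,cal,["slot","bare_tile_mid","bare_tile","knob_grip"],1)
a=cv2.imread("pics/side2.png")[160:260,200:320]; b=cv2.imread("pics/wrist2.png")[120:330,180:380]
cv2.imwrite("pics/c2.png",np.hstack([cv2.resize(a,(400,400)),cv2.resize(b,(400,400))]))
s=env.get_state();print(s["time"],s["position"],s["contact_force"])
```

```text
side slot 0.77 [506.4  60.4  71.4]
side bare_tile_mid 0.64 [504.1  64.7 134.4]
side bare_tile 0.6 [502.9  61.2  98.7]
side knob_grip 0.7 [500.5  62.2 136.4]
side slot 0.87 [503.3  62.1  68.3]
side bare_tile_mid 0.75 [502.6  64.  133.5]
side bare_tile 0.77 [502.3  64.8  98.7]
side knob_grip 0.71 [609.2  56.5 117.6]
wrist slot 0.6 [502.8  64.6  68.7]
wrist bare_tile 0.59 [499.5  62.8  98.7]
wrist knob_grip 0.68 [612.3  57.6 112.4]
wrist slot 0.76 [502.9  63.5  67.2]
wrist bare_tile 0.91 [498.1  63.7  98. ]
wrist knob_grip 0.97 [609.3  54.7 114.8]
9.75 [502.77323471  62.50340779 145.09080531] [ 0.72593742  0.40434861 -1.10875943]
```

View pics/c2.png

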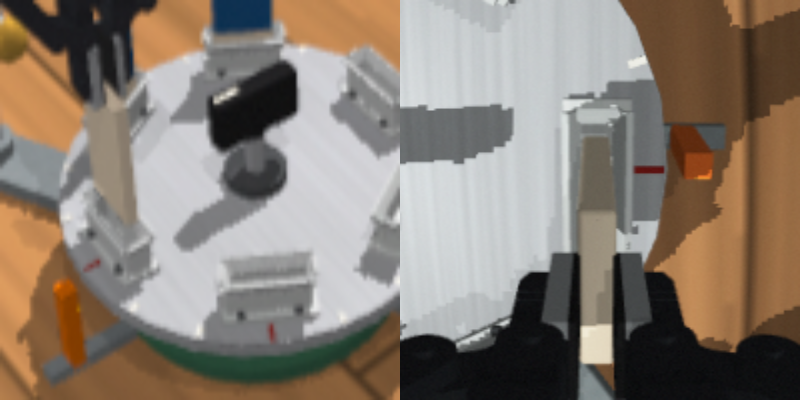

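The side half shows the tile over the holder mouth. In the wrist half the tile (centre 597) sits midway between the lips (563–632), so I can lower it.

Request:
{"name": "send_rows", "arguments": {
  "targets": [
    [0, 0, 0, 0, 0, -0.006, 0.0],
    [0, 0, 0, 0, 0, -0.012, 0.0],
    [0, 0, 0, 0, 0, -0.017, 0.0],
    [0, 0, 0, 0, 0, -0.022, 0.0],
    [0, 0, 0, 0, 0, -0.026, 0.0],
    [0, 0, 0, 0, 0, -0.026, 0.0]
  ]
}}

```text
time: 10.5
position: [502.6, 62.4, 118.7]
tool_rot: [[-0.069, -0.998, -0.001], [-0.998, 0.069, -0.0], [0.0, 0.001, -1.0]]
contact_force: [-0.5, 0.4, -1.1]
grip_width: 7.9
gripper_force: 32.4
```

Request:
{"name": "send_rows", "arguments": {
  "targets": [
    [0, 0, 0, 0, 0, -0.002, 0.0],
    [0, 0, 0, 0, 0, -0.0035, 0.0],
    [0, 0, 0, 0, 0, -0.0045, 0.0],
    [0, 0, 0, 0, 0, -0.0045, 0.0]
  ]
}}

```text
time: 11.0
position: [503.8, 62.6, 115.9]
tool_rot: [[-0.068, -0.998, 0.002], [-0.998, 0.068, 0.0], [-0.0, -0.002, -1.0]]
contact_force: [-0.9, -0.7, 8.3]
grip_width: 7.4
gripper_force: 33.3
```

Request:
{"name": "send_rows", "arguments": {
  "targets": [
    [0, 0, 0, 0, 0, -0.0005, 0.0],
    [0, 0, 0, 0, 0, 0, 0.012],
    [0, 0, 0, 0, 0, 0, 0.02],
    [0, 0, 0, 0, 0, 0, 0.035],
    [0, 0, 0, 0, 0, 0, 0.035],
    [0, 0, 0, 0, 0, 0, 0.035],
    [0, 0, 0, 0, 0, 0, 0.035]
  ]
}}

```text
time: 11.88
position: [502.7, 62.5, 114.5]
tool_rot: [[-0.069, -0.998, -0.0], [-0.998, 0.069, -0.0], [0.0, 0.0, -1.0]]
contact_force: [-0.3, -1.6, 0.1]
grip_width: 35.4
gripper_force: 0.0
```

Run:
```python
from h import *
for c in ("side","wrist"):
  for i in range(2):
    cal,im=snap(c); pts(c,cal,["slot","bare_tile_mid","bare_tile"],1)
s=env.get_state();print(s["time"],s["position"],s["contact_force"],s["grip_width"])
```

```text
side slot 0.96 [504.9  63.3  68.3]
side bare_tile_mid 0.88 [501.5  63.4 104.6]
side bare_tile 0.75 [502.8  64.9  71.1]
side slot 0.69 [505.4  63.9  71.7]
side bare_tile_mid 0.58 [562.8 151.5  68. ]
side bare_tile 0.55 [501.9  61.5  68.9]
wrist slot 0.57 [504.6  65.9  68.9]
wrist bare_tile 0.8 [501.1  65.9  70.6]
wrist slot 0.85 [501.6  62.7  70.1]
wrist bare_tile 0.6 [499.8  67.   72.5]
12.675 [502.75634129  62.49835817 114.60719636] [0.07820376 0.65133162 0.61523891] 35.10314498879809
```

Request:
{"name": "send_rows", "arguments": {
  "targets": [
    [0, 0, 0, 0, 0, 0.03, 0.035],
    [0, 0, 0, 0, 0, 0.065, 0.035],
    [0, 0, 0.17, 0.01, 0, 0.085, 0.035],
    [0, 0, 0.34, 0.025, -0.002, 0.085, 0.04],
    [0, 0, 0.52, 0.04, -0.003, 0.085, 0.045],
    [0, 0, 0.7, 0.055, -0.004, 0.085, 0.05],
    [0, 0, 0.88, 0.07, -0.005, 0.085, 0.05],
    [0, 0, 1.06, 0.085, -0.006, 0.085, 0.05],
    [0, 0, 1.24, 0.1, -0.007, 0.085, 0.05],
    [0, 0, 1.41, 0.108, -0.0075, 0.085, 0.05]
  ]
}}

```text
time: 13.92
position: [611.3, 54.9, 199.2]
tool_rot: [[0.975, -0.222, -0.0], [-0.222, -0.975, -0.0], [-0.0, 0.0, -1.0]]
contact_force: [0.2, 0.5, 0.4]
grip_width: 50.1
gripper_force: 0.0
```

Request:
{"name": "send_rows", "arguments": {
  "targets": [
    [0, 0, 0.16, 0, 0, 0, 0.05],
    [0, 0, 0.16, 0, 0, 0, 0.05],
    [0, 0, 0.16, 0, 0, 0, 0.05]
  ]
}}

```text
time: 14.3
position: [610.6, 55.0, 199.6]
tool_rot: [[0.997, -0.073, -0.0], [-0.073, -0.997, 0.0], [-0.0, 0.0, -1.0]]
contact_force: [0.0, 0.8, 0.6]
grip_width: 49.8
gripper_force: 0.0
```

Run:
```python
from h import *
from scipy.optimize import minimize
for i in range(2):
    cal,im=snap("wrist","w3.png"); pts("wrist",cal,["slot","bare_tile_mid","knob_grip","knob"],1)
cs,_=snap("side"); pts("side",cs,["slot","bare_tile_mid","knob_grip"],1)
s=env.get_state();print(s["time"],s["position"],s["tool_rot"],s["joint_positions"])
print(fproj(cal,box(610.5,55,99,131,np.radians(-3.95),64,16)).round(0))
```

```text
wrist slot 0.96 [502.5  65.5  70. ]
wrist bare_tile_mid 0.56 [503.7  62.2 106.8]
wrist knob_grip 0.58 [608.5  55.  112.9]
wrist slot 0.72 [503.8  62.7  71.3]
wrist bare_tile_mid 0.6 [505.6  65.  107. ]
wrist knob_grip 0.57 [608.7  57.8 113.2]
wrist knob 0.61 [610.9  59.   99.4]
side slot 0.73 [503.   63.6  70.1]
side bare_tile_mid 0.9 [504.3  60.7 105.1]
side knob_grip 0.62 [609.3  60.3 114.2]
15.0 [610.74934071  54.98415055 199.60359075] [[ 9.97562238e-01 -6.97823838e-02 -2.84188540e-05]
 [-6.97823846e-02 -9.97562238e-01 -2.85073390e-05]
 [-2.63602655e-05  3.04209803e-05 -9.99999999e-01]] [ 2.33714739e+01  1.51398277e+01 -8.30068003e+00  9.30162566e-04
 -6.65616349e+01  6.26266679e+01]
[[288. 237.]
 [289. 252.]
 [270. 237.]
 [269. 252.]
 [288. 164.]
 [290. 171.]
 [269. 164.]
 [268. 171.]]
```

View pics/w3.png

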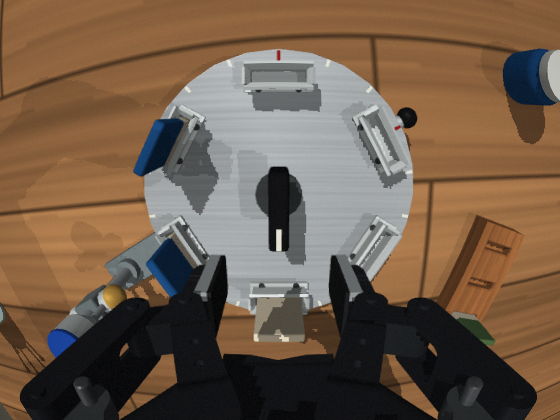

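The knob is at columns 268–289, rows 167–252, as predicted (268–290), and in line with the tool. The tile stands in its holder at (280,300). I'll descend and grip the knob.

Request:
{"name": "send_rows", "arguments": {
  "targets": [
    [0, 0, 0, 0, 0, -0.03, 0.05],
    [0, 0, 0, 0, 0, -0.06, 0.05],
    [0, 0, 0, 0, 0, -0.08, 0.05],
    [0, 0, 0, 0, 0, -0.09, 0.05],
    [0, 0, 0, 0, 0, -0.09, 0.0],
    [0, 0, 0, 0, 0, -0.09, 0.0],
    [0, 0, 0, 0, 0, -0.09, 0.0],
    [0, 0, 0, 0, 0, -0.09, 0.0],
    [0, 0, 0, 0, 0, -0.09, 0.0]
  ],
  "newtons": 70
}}

```text
time: 16.12
position: [610.9, 55.0, 109.9]
tool_rot: [[0.998, -0.07, 0.0], [-0.07, -0.998, 0.0], [0.0, -0.0, -1.0]]
contact_force: [0.4, -0.2, -0.1]
grip_width: -0.0
gripper_force: 0.0
```

Run:
```python
from h import *
cw,b=snap("wrist"); pts("wrist",cw,["knob_grip","knob","slot"],2)
cs,a=snap("side"); pts("side",cs,["slot","bare_tile_mid","knob_grip","knob"],2)
s=env.get_state();print(s["time"],s["position"],s["grip_width"],s["gripper_force"],s["contact_force"])
cv2.imwrite("pics/c3.png",np.hstack([cv2.resize(a[130:280,190:350],(400,400)),cv2.resize(b[120:330,180:380],(400,400))]))
```

```text
wrist knob_grip 0.72 [608.2  56.2 112.7]
wrist knob 0.64 [612.7  59.   98.9]
wrist slot 0.77 [505.9  63.7  69. ]
side slot 0.78 [503.   63.4  68.2]
side bare_tile_mid 0.61 [501.1  60.8 106.5]
side knob_grip 0.92 [608.1  58.2 114.4]
side knob_grip 0.44 [ 455.  -220.1   31.2]
side knob 0.81 [606.6  53.4  98.7]
16.575 [610.73845659  54.97161376 109.56335545] 0.1324361899791704 0.0 [-1.14879108 -0.96254933 -0.40446833]
```

View pics/c3.png

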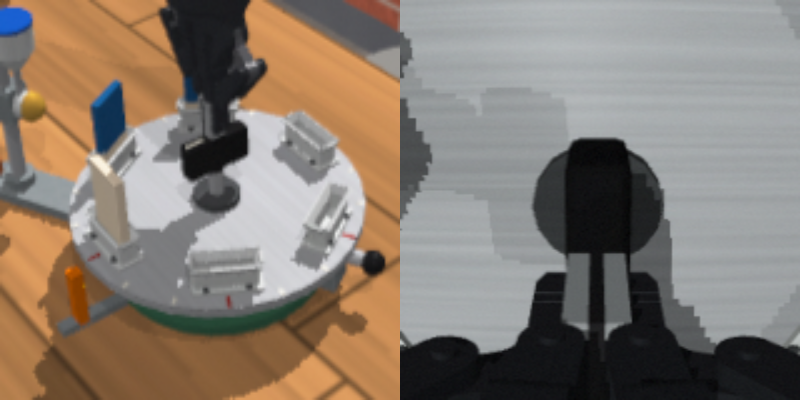

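Run:
```python
from h import *
cw=imaging.get_calibration("wrist"); cs=imaging.get_calibration("side"); ct=imaging.get_calibration("top")
V=np.linalg.inv(cw["view"]); print("cam",V[:3,3].round(1))
for z in (80,98.6,110,120,131,140): print(z,fproj(cw,[610.7,55,z]).round(1)[0], proj(cs,[610.7,55,z]).round(1))
print("bar wrist",fproj(cw,box(610.5,55,99,131,np.radians(-3.95),64,16)).round(0).tolist())
print("pads",fproj(cw,box(610.5,55,98,131,np.radians(-3.95),22,1)).round(0).tolist())
print("bar side",[proj(cs,p).round(0).tolist() for p in box(610.5,55,99,131,np.radians(-3.95),64,16)])
b=imaging.camera("wrist"); a=imaging.camera("side")
g=lambda x:np.clip((x/255.)**.45*255,0,255).astype(np.uint8)
cv2.imwrite("pics/c4.png",np.hstack([cv2.resize(g(a[165:225,240:300]),(400,400)),cv2.resize(g(b[180:310,213:343]),(400,400))]))
```

```text
cam [683.9  50.3 274.6]
80 [278.9 231.1] [276.8 198.1]
98.6 [278.9 242.2] [276.6 191.6]
110 [279.  250.2] [276.4 187.6]
120 [279.  257.9] [276.2 183.9]
131 [279.1 267.4] [276.1 179.9]
140 [279.1 276.1] [275.9 176.5]
bar wrist [[292.0, 290.0], [294.0, 320.0], [266.0, 290.0], [264.0, 320.0], [293.0, 189.0], [297.0, 205.0], [265.0, 189.0], [262.0, 205.0]]
pads [[280.0, 259.0], [280.0, 287.0], [278.0, 259.0], [278.0, 287.0], [280.0, 225.0], [280.0, 247.0], [278.0, 225.0], [278.0, 247.0]]
bar side [[267.0, 199.0], [266.0, 187.0], [263.0, 195.0], [262.0, 183.0], [290.0, 188.0], [290.0, 177.0], [286.0, 185.0], [286.0, 173.0]]
```

View pics/c4.png

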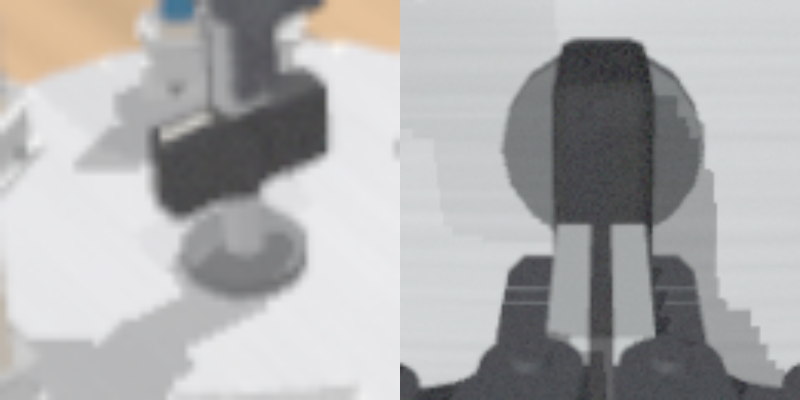

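Run:
```python
from h import *
cw=imaging.get_calibration("wrist"); s=env.get_state(); p=np.array(s["position"]); R=np.array(s["tool_rot"]); print(p.round(1),s["grip_width"],s["time"])
T=lambda x,y,z: fproj(cw,p+R@np.array([x,y,z]))[0].round(0)
print("tile: foot near",T(22,0,47),"top near",T(22,0,-29),"top far",T(-22,0,-29))
for y in(0,25):
  for z in (11,0,-8,-20,-27,-40): print(y,z,"near edge",T(11,y,z),"mid",T(0,y,z),"far",T(-11,y,z))
```

```text
[610.8  55.  109.6] -0.4294550187539095 16.675
tile: foot near [279. 191.] top near [279. 231.] top far [279. 313.]
0 11 near edge [279. 224.] mid [279. 242.] far [279. 259.]
0 0 near edge [279. 231.] mid [279. 250.] far [279. 267.]
0 -8 near edge [279. 237.] mid [279. 256.] far [279. 274.]
0 -20 near edge [279. 246.] mid [279. 266.] far [279. 285.]
0 -27 near edge [279. 252.] mid [279. 273.] far [279. 292.]
0 -40 near edge [279. 264.] mid [279. 286.] far [279. 307.]
25 11 near edge [322. 224.] mid [321. 242.] far [321. 259.]
25 0 near edge [325. 231.] mid [324. 249.] far [323. 267.]
25 -8 near edge [327. 236.] mid [326. 256.] far [325. 274.]
25 -20 near edge [330. 245.] mid [329. 266.] far [328. 284.]
25 -27 near edge [333. 251.] mid [331. 272.] far [330. 291.]
25 -40 near edge [337. 264.] mid [335. 285.] far [333. 306.]
```

The crop shows that the closed pads end at row 253. That puts their tips at about z = 135, above the bar top at 131, so they closed over the knob rather than round it. They sit about 35 mm higher than the interface text says, and the held-tile picture agrees. I'll open, go lower in guarded steps, and close again.

Request:
{"name": "send_rows", "arguments": {
  "targets": [
    [0, 0, 0, 0, 0, 0.005, 0.05],
    [0, 0, 0, 0, 0, 0.005, 0.05],
    [0, 0, 0, 0, 0, 0.005, 0.05],
    [0, 0, 0, 0, 0, 0.005, 0.05],
    [0, 0, 0, 0, 0, -0.005, 0.05],
    [0, 0, 0, 0, 0, -0.012, 0.05],
    [0, 0, 0, 0, 0, -0.018, 0.05],
    [0, 0, 0, 0, 0, -0.018, 0.05]
  ]
}}

```text
time: 17.68
position: [610.3, 54.8, 90.7]
tool_rot: [[0.998, -0.07, -0.001], [-0.07, -0.998, -0.001], [-0.001, 0.001, -1.0]]
contact_force: [-1.1, -1.3, -0.4]
grip_width: 49.9
gripper_force: 0.0
```

Request:
{"name": "send_rows", "arguments": {
  "targets": [
    [0, 0, 0, 0, 0, -0.006, 0.05],
    [0, 0, 0, 0, 0, -0.012, 0.05],
    [0, 0, 0, 0, 0, -0.012, 0.05]
  ]
}}

```text
time: 18.05
position: [610.3, 54.9, 79.0]
tool_rot: [[0.998, -0.07, -0.001], [-0.07, -0.998, -0.0], [-0.001, 0.0, -1.0]]
contact_force: [0.4, -0.3, -1.5]
grip_width: 50.2
gripper_force: 0.0
```

Run:
```python
from h import *
cw,b=snap("wrist"); cs,a=snap("side")
g=lambda x:np.clip((x/255.)**.45*255,0,255).astype(np.uint8)
cv2.imwrite("pics/c5.png",np.hstack([cv2.resize(g(a[130:230,220:320]),(400,400)),cv2.resize(g(b[150:350,180:380]),(400,400))]))
s=env.get_state();print(s["time"],s["position"],s["grip_width"],s["contact_force"])
```

```text
18.15 [610.79064392  54.97502819  79.58116875] 50.13061438329322 [-0.51169441 -0.82471377 -0.84662934]
```

View pics/c5.png

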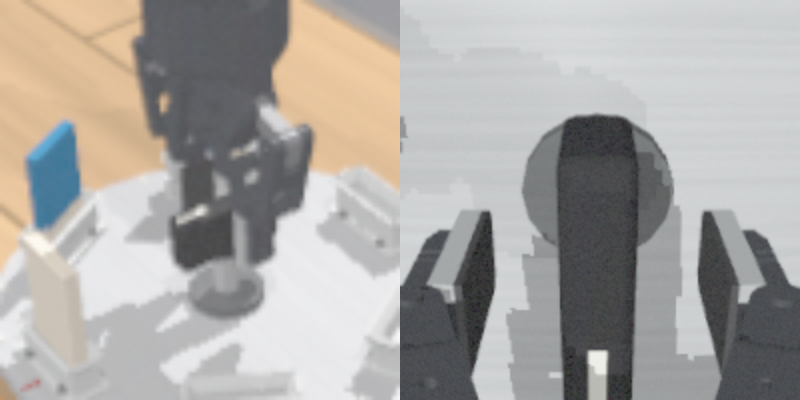

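The fingers now straddle the bar, one each side, with tips near its underside. I'll close.

Request:
{"name": "send_rows", "arguments": {
  "targets": [
    [0, 0, 0, 0, 0, 0, 0.0],
    [0, 0, 0, 0, 0, 0, 0.0],
    [0, 0, 0, 0, 0, 0, 0.0],
    [0, 0, 0, 0, 0, 0, 0.0],
    [0, 0, 0, 0, 0, 0, 0.0]
  ],
  "newtons": 80
}}

```text
time: 18.77
position: [610.8, 54.7, 80.0]
tool_rot: [[0.998, -0.07, 0.0], [-0.07, -0.998, -0.0], [0.0, 0.0, -1.0]]
contact_force: [-1.6, -2.7, 6.3]
grip_width: 14.8
gripper_force: 79.3
```

Request:
{"name": "send_rows", "arguments": {
  "targets": [
    [0, 0, -0.04, 0, 0, 0, 0.0],
    [0, 0, -0.09, 0, 0, 0, 0.0],
    [0, 0, -0.14, 0, 0, 0, 0.0],
    [0, 0, -0.19, 0, 0, 0, 0.0],
    [0, 0, -0.24, 0, 0, 0, 0.0],
    [0, 0, -0.29, 0, 0, 0, 0.0],
    [0, 0, -0.34, 0, 0, 0, 0.0],
    [0, 0, -0.349, 0, 0, 0, 0.0],
    [0, 0, -0.349, 0, 0, 0, 0.0]
  ]
}}

```text
time: 19.9
position: [610.8, 54.5, 80.0]
tool_rot: [[0.913, -0.407, 0.0], [-0.407, -0.913, -0.001], [0.0, 0.0, -1.0]]
contact_force: [-2.0, -5.1, 4.6]
grip_width: 14.6
gripper_force: 79.6
```

Run:
```python
from h import *
for c in("side","top"):
    cs,a=snap(c); pts(c,cs,["slot","bare_tile_mid","knob_grip"],2)
s=env.get_state();R=np.array(s["tool_rot"]);print(s["time"],s["position"],np.degrees(np.arctan2(R[1,0],R[0,0])),s["wrist_torque"],s["contact_force"],s["gripper_force"],s["grip_width"],s["joint_positions"])
for a in(0,20,60):
    t=np.radians(176.05-a);print(a,610.5+108*np.cos(t),55+108*np.sin(t))
```

```text
side slot 0.92 [511.5 101.8  69.5]
side slot 0.52 [ 457.6 -218.9   34. ]
side bare_tile_mid 0.67 [ 734.6 -281.2   42.8]
side bare_tile_mid 0.43 [510.6  97.6 108.5]
side knob_grip 0.81 [608.6  58.3 118. ]
side knob_grip 0.38 [528.2 215.6 105.9]
top slot 0.95 [511.7  97.8  69.8]
top bare_tile_mid 0.48 [513.8  99.7 104.8]
top knob_grip 0.82 [611.7  52.8 115.6]
20.3 [610.79311865  54.45126576  80.05403479] -24.003605121910905 [-1.33304289  0.48134835 -0.08718048] [-1.28859504 -4.79096734  4.49951365] 79.55258846282959 14.379119864709786 [ 2.33430709e+01  2.10840217e+01 -1.67998725e+01  4.10756891e-02
 -5.21200109e+01  4.26280974e+01]
0 502.7565492031844 62.439678110925406
20 511.79879412201836 98.84144110578805
60 563.0712248416327 152.0284045369037
```

First stop reached, with the slot at (511.7,98–100) as predicted. I'll carry on to the third stop.

Request:
{"name": "send_rows", "arguments": {
  "targets": [
    [0, 0, -0.04, 0, 0, 0, 0.0],
    [0, 0, -0.09, 0, 0, 0, 0.0],
    [0, 0, -0.14, 0, 0, 0, 0.0],
    [0, 0, -0.19, 0, 0, 0, 0.0],
    [0, 0, -0.24, 0, 0, 0, 0.0],
    [0, 0, -0.29, 0, 0, 0, 0.0],
    [0, 0, -0.34, 0, 0, 0, 0.0],
    [0, 0, -0.349, 0, 0, 0, 0.0],
    [0, 0, -0.349, 0, 0, 0, 0.0]
  ]
}}

```text
time: 21.42
position: [610.7, 54.3, 80.1]
tool_rot: [[0.719, -0.695, 0.0], [-0.695, -0.719, -0.001], [0.001, 0.001, -1.0]]
contact_force: [-2.2, -4.9, 4.4]
grip_width: 14.8
gripper_force: 79.6
```

Request:
{"name": "send_rows", "arguments": {
  "targets": [
    [0, 0, -0.04, 0, 0, 0, 0.0],
    [0, 0, -0.09, 0, 0, 0, 0.0],
    [0, 0, -0.14, 0, 0, 0, 0.0],
    [0, 0, -0.19, 0, 0, 0, 0.0],
    [0, 0, -0.24, 0, 0, 0, 0.0],
    [0, 0, -0.29, 0, 0, 0, 0.0],
    [0, 0, -0.33, 0, 0, 0, 0.0],
    [0, 0, -0.349, 0, 0, 0, 0.0],
    [0, 0, -0.349, 0, 0, 0, 0.0],
    [0, 0, -0.349, 0, 0, 0, 0.0]
  ]
}}

```text
time: 22.68
position: [610.5, 54.2, 80.1]
tool_rot: [[0.438, -0.899, -0.0], [-0.899, -0.438, -0.001], [0.001, 0.001, -1.0]]
contact_force: [-1.3, -5.3, 6.1]
grip_width: 14.9
gripper_force: 79.6
```

Run:
```python
from h import *
for c in("side","top"):
  for i in range(2):
    cs,a=snap(c,c+"9.png"); pts(c,cs,["slot","bare_tile_mid","wet_tile_a_mid"],2)
s=env.get_state();R=np.array(s["tool_rot"]);print(s["time"],s["position"],np.degrees(np.arctan2(R[1,0],R[0,0])),s["wrist_torque"],s["contact_force"],s["gripper_force"],s["grip_width"])
a=cv2.imread("pics/side9.png")[110:270,190:350]; b=cv2.imread("pics/top9.png")[130:280,180:330]
cv2.imwrite("pics/c6.png",np.hstack([cv2.resize(a,(400,400)),cv2.resize(b,(400,400))]))
```

```text
side slot 0.63 [557.9 153.   70.1]
side slot 0.59 [563.4 151.2  68.6]
side bare_tile_mid 0.61 [562.9 150.8 106. ]
side bare_tile_mid 0.17 [717.9  51.4 106.9]
side slot 0.83 [564.9 152.3  75.2]
side bare_tile_mid 0.76 [564.7 153.6 104.8]
top slot 0.94 [561.3 152.4  71.5]
top bare_tile_mid 0.66 [565.1 152.  104.1]
top bare_tile_mid 0.59 [ 453.  -216.3   27.9]
top slot 0.82 [562.9 153.   68.3]
top bare_tile_mid 0.43 [565.7 153.1 103.5]
top wet_tile_a_mid 0.35 [561.8 156.3  67. ]
23.475 [610.53003343  54.17069744  80.05006929] -63.995407811800334 [-1.72306534  0.6960859  -0.04113565] [-1.73787376 -5.0565236   6.14249648] 79.64857935905457 14.951295965209216
```

View pics/c6.png

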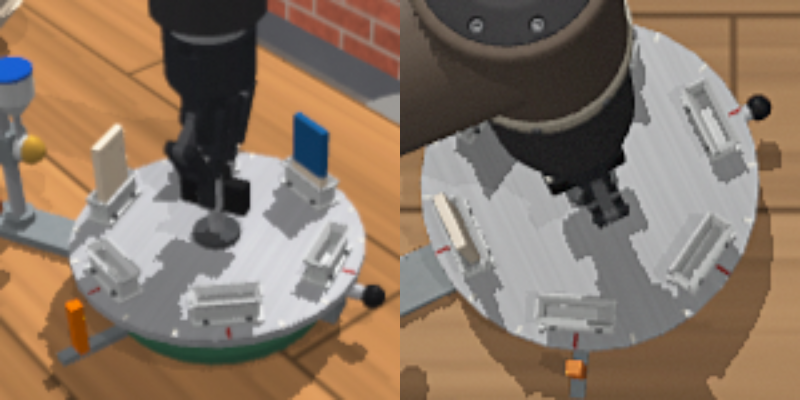

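The cream tile stands home at the gun, at (108,165) in the side half and (458,230) in the top half. The red marks line up with the pointers, as they would at the third stop, and the knob is held with 80 N. I'm handing the job in.

```bash
python3 -c "
from station import ticket
print(ticket.job_done())"
```

```text
the job is handed in; nothing more can be done
None
```

I handed the job in, without getting a verdict back: the cream tile stands home in its holder facing the gun, the wheel is at the third stop by tool angle and rim marks, and the knob is still held at about 80 N. My first try at the knob closed above it, so I went lower and gripped again.

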